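# Turn a clock movement over and cover it

### The arm

A 7-joint arm with a two-finger parallel gripper is mounted at the origin on the work surface. World frame = base frame: x ahead of the robot, y to its left, z up, the work surface at z = 0. Lengths are in m, angles in rad, forces in N, time in s.
With the tool pointing down it reaches from about 0.35 to 0.775 m from the base axis. Payload 3.1 kg.
Tool frame: the origin (TCP) lies at the very end of the fingers, on their centre line; the grasp point (between the pads) lies r.hold_point_z behind it (r.hold_point_z is the distance from the TCP to the grasp point, in m); z points along the fingers, y is the line along which they close (so a half turn about z gives the same grasp; the last joint's range is limited). The gripper opens to 85 mm and grips with 20 to 120 N. Pads are 22 mm wide; open, the fingers measure 114 mm over their backs; the gripper's body (76 mm by 85 mm) begins 54 mm behind the grasp point. The pads swing forward as they close: fully open they stand 13 mm farther back than shut.
Start: joints at [-1.209, 0.311, 0.014, 1.512, -0.004, 1.319, -0.027], TCP at [0.216, 0.506, 0.231] pointing down, gripper open.
Joint ranges: [-2.7, 2.7], [-0.3, 1.91], [-1.27, 1.3], [0.12, 2.57], [-1.44, 4.58], [0.2, 2.03], [-3.05, 3.05]. Speed limits (rad/s): [2.79, 2.79, 3.14, 3.14, 3.14, 3.14, 3.14].

### API

Orientations are given as a rotation vector (axis times angle).
In Python, from plant import r gives the robot as it stands.
- The arm moves only by the tool shift_gripper, called after "Emit:" in YAML: its name, and indented under it one key for each argument. Schema: {"type":"object","properties":{"ticks":{"type":"array","items":{"type":"array","prefixItems":[{"type":"array","items":{"type":"number"},"minItems":3,"maxItems":3},{"type":"number"}],"minItems":2,"maxItems":2},"minItems":1,"maxItems":10},"finger_gap":{"type":"number"},"only":{"type":"string"},"quiet":{"type":"boolean"},"lines":{"type":"string"}},"required":["ticks"],"additionalProperties":false}. ticks is a list of rows, 1 to 10 of them, each written [[dx, dy, dz], turn]: dx, dy, dz in m, then a turn about the tool's z in rad; each row shifts and turns the commanded pose from where the row before left it, along the tool's axes as they then stand; what a row does not reach is not made up. A row lasts 1/8 s, in which the tool goes at most 0.0625 m and 0.188 rad, less where a joint would pass 70% of its speed; a pose out of reach is approached as far as the arm can. finger_gap is the opening from 0.0 (shut) to 1.0 (fully open), set as the call begins (left out keeps the last). The fingers move at their own pace and stop on an object; the grip force is fixed at half the most. Time passes only in rows, so rows that do not move let the fingers close. The tool returns the time, the measured TCP pose, the force, the opening and the grip force at its end. only (a regular expression) keeps the lines of the reply that match it, lines (a string "A,B") keeps lines A to B, and quiet returns only ok. Input that does not fit is refused with a message, and nothing moves.
- r.get_state(): the state, without advancing time (a new reading comes with each control period).
- r.grab_frame(name): name is "scene" or "top" or "wrist"; returns the picture (420x560x3 uint8, red, green, blue); there is no depth.
- r.camera_model(name): a dict with "fx", "fy", "cx", "cy" (pixels), "k1" (the pictures are not rectified: a ray, as slopes to the right and down, at radius r is drawn at 1 + k1 r^2 times it, then the intrinsics apply), "R" (3x3) and "t" (3): a world point X has camera coordinates R X + t. Camera axes: x right, y down, z forward; pixel columns grow to the right and rows downward; lengths in m; the calibration is good to about 2 mm. A picture is of the moment at which its call begins: read the wrist's pose just before it. camera_model takes no time and is no camera call; for the wrist camera it gives the pose at the moment of the call.
- r.hand_in(): hands the job in; it is judged then, once.
The state is a dict: "time": time; "q": joint angles; "dq": joint speeds; "effort": joint torques, N m; "tcp_pos": TCP position; "tcp_rot": TCP orientation; "ft_force": force on the tool from outside, world axes, zero at the start; "torque": the same for the moment, N m; "width": opening from 0.0 (shut) to 1.0 (fully open); "grip_force": force on a finger pad.
Only numpy, scipy, OpenCV 4.12 (cv2) and the standard library are available. Lean on these libraries where they do the work, as an engineer would, in place of code of your own. Each camera call takes 0.05 s, during which the arm holds its last target. There are 200 camera calls.

### The job

Seat the brass clock movement, which lies face up on the bench, in the pocket of the hinged flipper plate, then swing the flipper right over by its rod so that the movement drops face-down into the four-corner nest, and swing the flipper back open; guide it all the way, never letting it slam. Then put the dust cover of the movement's own oblong shape over its back, fully home. Leave the round cover, the loupe, the screwdriver and the oil jar where they are.

Things in the scene. Friction and masses are not known exactly. Their poses are not given: they have to be found in the camera images.
- movement: Clock movement, 0.25-0.45 kg: oblong brass plate 96 x 72 x 10 mm (x, y, z) with a wheel-train cage 56 x 36 x 22 mm (x, y, z; solid to the touch) centred on its face; 32 mm high in all. Origin: centre of the plate's flat back. z points out of the face (up at the start), x along the long side. Same when turned half a turn about z.
- flipper_seat (a point): Centre of the pocket floor of the flipper, 60 mm from the hinge axis, moving with it; floor level, 55 mm above the bench while open. x along the hinge, z out of the floor, y away from the hinge. Takes the movement's plate back down, long side along x: 1 mm play all round at the floor, walls sloping out to about 3.5 mm play at their top, 8 mm up.
- claw (a point): Pivot of one of two steel turn-claws (arm 26 x 10 mm, 12-18 mm above the pocket floor) at the pocket's short ends, moving with the flipper. Open, they lie along the ends, clear of the plate. Geared to the hinge, they turn in over a seated plate (2 mm play) as the flipper lifts, hold it, and turn off it in about the last 0.15 rad, so it drops a few mm into the nest.
- flipper_rod (a point): Middle of the round steel handle rod (12 mm thick, 96 mm long, 72 mm free between its two arms) on the flipper's free edge, parallel to the hinge axis, 140 mm from it, at hinge height when open. About 30 mm free between the rod's surface and the flipper plate. Can be pinched from above; it turns between the pads during the swing.
- flipper_hinge (a point): Middle of the hinge axis, 55 mm above the bench; its x is the hinge axis.
- flipper (a joint): Flipper angle in rad, about the hinge's x axis: 0 lying open, pocket up, on the fixture's +y side; pi (3.14) lying fully over the nest, pocket down; stops at both. Little friction: it falls to either side if let go mid-swing. Flipper 0.3 kg.
- fixture: Steel base plate 170 x 225 x 8 mm fixed to the bench, turned up to 0.25 rad. Origin: centre of its underside, below the hinge middle. x along the hinge axis, y from the nest to the open flipper. Nest and hinge stand no higher than 62 mm.
- nest_seat (a point): Middle of the nest at the height of its four corner ledges, 41 mm above the bench, 60 mm from the hinge axis on the fixture's -y side; axes as the fixture's. The ledges carry the rim of the movement's plate face-down, its back then 10 mm above this point. Sloped corner guides about 4 mm high, 1.5 mm play. The open middle clears the wheel cage.
- cover_oblong: Oblong grey dust cover, 0.12 kg: upside-down tray, outside 110 x 86 mm (x, y), inside 102 x 78, skirt 5 mm deep, roof 4 mm thick, black grip bar on top 50 (x) x 14 (y) x 24 mm high, its top at 33 mm. Origin: centre of the skirt's lower edge. Home: roof on the movement's back, skirt round its plate, origin 5 mm above the nest point. Same turned half a turn.
- cover_round: Round grey dust cover of another movement, 100 mm across, 9 mm high with the same grip bar; origin at the centre of its underside. Does not fit; leave alone.
- loupe: Black eye loupe standing on the bench, 38 mm across, 50 mm high; leave alone. Origin at the centre of its foot.
- screwdriver: Screwdriver 150 mm long lying at the far side; leave alone. Origin on its underside, about mid-length.
- oil_jar: Amber glass jar, 44 mm across, 45 mm high; leave alone. Origin at the centre of its foot.

How it is judged:
By the outcome, as a careful person would: the job done as asked, in the order asked, and still so for the second after the job is handed in, with the robot touching nothing.
It also fails if it takes over 72 s, if anything falls off the work surface, if the arm or the gripper's body presses on something with over 40 N, if the wrist force passes 120 N, or if a joint passes its speed limit or range.

## Working session

There is one attempt and no reset: what is moved stays moved. The work goes in short steps, Python scripts to look and compute and a tool call to move; the robot and the scene stay as the last step left them, time stands still between calls to the robot, and variables do not carry over. Pictures are saved under pics/ and viewed, at most 13 in all, crops included, and the job is handed in when it is done.

```bash
ls; mkdir -p pics
```

Run:
```python
from plant import r
import cv2,numpy as np
for n in ("scene","top"):
    im=r.grab_frame(n); cv2.imwrite(f"pics/{n}0.png",cv2.cvtColor(im,cv2.COLOR_RGB2BGR))
    m=r.camera_model(n); print(n,{k:np.round(v,4).tolist() for k,v in m.items()})
s=r.get_state(); print(s, r.hold_point_z)
```

```text
pics
plant.py
scene {'fx': 509.4956, 'fy': 509.4956, 'cx': 283.8563, 'cy': 209.1279, 'k1': -0.1372, 'R': [[0.2795, 0.9601, -0.0043], [0.6845, -0.2025, -0.7003], [-0.6733, 0.1928, -0.7138]], 't': [-0.1465, -0.346, 1.627]}
top {'fx': 387.7202, 'fy': 387.7202, 'cx': 282.1138, 'cy': 211.0903, 'k1': -0.1101, 'R': [[0.0111, -0.9999, -0.0094], [-0.9862, -0.0094, -0.1655], [0.1654, 0.0111, -0.9862]], 't': [0.0103, 0.595, 0.985]}
{'time': 0.1, 'q': array([-1.20869559,  0.31167218,  0.01403934,  1.51291714, -0.00441732,
        1.31919461, -0.02718586]), 'dq': array([ 0.0007121 , -0.00250093, -0.00050005, -0.00508286, -0.00130211,
        0.00065829, -0.00147334]), 'effort': array([ 9.02046286e-04, -3.80856550e+01,  1.46472473e-01, -2.31240624e+01,
        1.21549322e-02,  8.21917725e-03, -2.27311955e-05]), 'tcp_pos': array([0.21584878, 0.50515616, 0.23030702]), 'tcp_rot': array([-0.62985349, -3.07745017,  0.00334903]), 'ft_force': array([-0.51990904, -0.44785162, -1.15171147]), 'torque': array([ 0.00494007,  0.0485849 , -0.06931601]), 'grip_force': 0.0, 'width': 1.0017943884377098} 0.0187
```
View pics/top0.png

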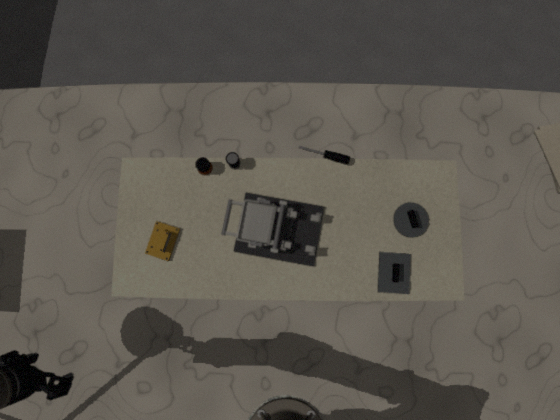

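View pics/scene0.png

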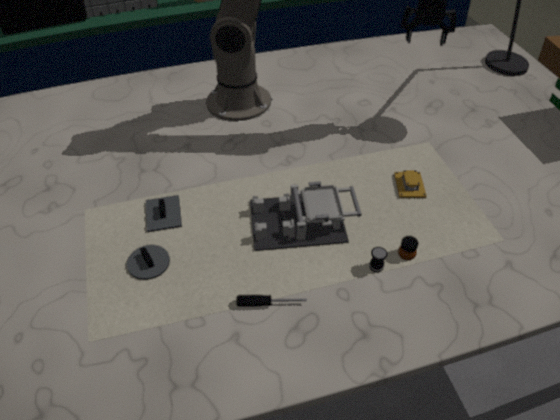

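The top view shows the movement at (162,241), the flipper rod at (231,217), the hinge near (281,228), the oblong cover at (396,273) and the round cover at (411,219). In the scene view, the movement is at (410,184), the fixture at (300,215) and the oblong cover at (163,212). Next I'll enlarge crops.

Create h.py:
```python
import numpy as np,cv2
from scipy.optimize import least_squares
from scipy.spatial.transform import Rotation as Ro
from plant import r
def proj(m,X):
    c=np.asarray(X)@np.array(m["R"]).T+m["t"]; s=c[...,:2]/c[...,2:]
    s=s*(1+m["k1"]*(s**2).sum(-1,keepdims=True))
    return s*[m["fx"],m["fy"]]+[m["cx"],m["cy"]]
def tri(obs,z=None):  # obs: [(model,(u,v)),...]; z fixed if given
    f=lambda p:np.concatenate([proj(m,np.r_[p[:2],z if z is not None else p[2]])-uv for m,uv in obs])
    s=least_squares(f,[.5,0,.05][:2 if z is not None else 3]); return np.r_[s.x,np.abs(s.fun).max()].round(4)
def crop(n,u,v,w,h,k):
    im=cv2.imread(n)[v:v+h,u:u+w]; im=cv2.resize(im,None,fx=k,fy=k,interpolation=cv2.INTER_CUBIC)
    return cv2.convertScaleAbs(im,alpha=1.7,beta=10)
```

Run:
```python
from h import *
a=crop("pics/top0.png",140,192,200,75,4); b=crop("pics/scene0.png",242,170,200,75,4)
cv2.imwrite("pics/c1.png",np.vstack([a,b]))
```

```text
(no output)
```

View pics/c1.png

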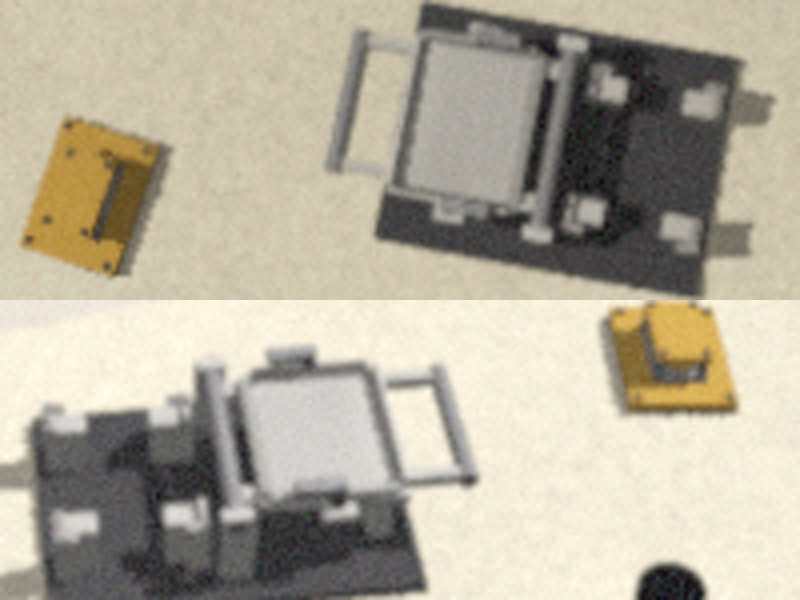

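The crop (4x) shows the movement at top-crop corners (68,117), (160,147), (118,276) and (24,243). The fixture corners are (422,3), (742,60), (702,297) and (377,236), and the rod runs from (360,34) to (335,168). The rod and hinge also show clearly in the scene half.

Run:
```python
from h import *
T=r.camera_model("top");S=r.camera_model("scene")
t=lambda u,v:np.array([140+u/4-.375,192+v/4-.375]); s=lambda u,v:np.array([242+u/4-.375,170+(v-300)/4-.375])
print("rod",tri([(T,t(347,101)),(S,s(456,426))])); print("hinge",tri([(T,t(556,137)),(S,s(224,438))]))
print("rod ends",tri([(T,t(360,38)),(S,s(470,480))]),tri([(T,t(336,165)),(S,s(440,372))]))
def fit(loc,obs,x0):
    f=lambda p:np.concatenate([(proj(m,np.r_[p[0]+np.cos(p[2])*l[0]-np.sin(p[2])*l[1],p[1]+np.sin(p[2])*l[0]+np.cos(p[2])*l[1],l[2]])-o) for l,m,o in obs])
    q=least_squares(f,x0);return q.x.round(4),q.fun.round(1).tolist()
a,b=.085,.1125
F=[((a,b,.008),T,t(422,4)),((a,-b,.008),T,t(742,60)),((-a,-b,.008),T,t(702,297)),((-a,b,.008),T,t(378,236))]
print("fix top",fit(0,F,[.5,0,0])); print("fix both",fit(0,F+[((a,b,.008),S,s(423,589)),((-a,-b,.008),S,s(40,415))],[.5,0,0]))
a,b=.048,.036
M=[((a,b,.01),T,t(68,117)),((a,-b,.01),T,t(162,147)),((-a,-b,.01),T,t(118,276)),((-a,b,.01),T,t(24,243))]
N=[((a,b,.01),S,s(737,405)),((a,-b,.01),S,s(627,407)),((-a,-b,.01),S,s(608,313))]
print("mov",fit(0,M,[.5,.3,0]),fit(0,N,[.5,.3,0]),fit(0,M+N,[.5,.3,0]))
# covers rough: grip bar top
print("cov", tri([(T,(396.5,272))],.033), tri([(T,(395,273))],.009))
print("st",r.get_state()["tcp_rot"])
W=r.camera_model("wrist");R=Ro.from_rotvec(r.get_state()["tcp_rot"]).as_matrix()
C=-np.array(W["R"]).T@W["t"]; print("wristcam in tool",R.T@(C-r.get_state()["tcp_pos"]),(np.array(W["R"])@R).round(2).tolist(),W["fx"],W["k1"])
print(R.round(3).tolist())
```

```text
rod [0.5778 0.1656 0.0505 0.2139]
hinge [0.5541 0.0255 0.0572 0.1462]
rod ends [0.6209 0.158  0.0485 0.0098] [0.5345 0.1713 0.0548 0.4182]
fix top (array([ 0.5529,  0.0228, -0.1684]), [0.7, -0.8, -0.1, -0.8, -0.2, 0.5, -0.3, 1.0])
fix both (array([ 0.5541,  0.0239, -0.1809]), [0.8, -1.6, -0.2, -0.7, -1.1, 0.5, -0.9, -0.0, 0.7, -1.2, -2.6, -0.5])
mov (array([ 0.5157,  0.3472, -0.29  ]), [0.1, -0.6, 0.4, -0.5, -0.1, 0.3, -0.4, 0.6]) (array([ 0.5209,  0.3465, -0.2894]), [0.2, 0.7, 0.2, 0.2, -0.4, -1.0]) (array([ 0.5173,  0.3474, -0.2845]), [-0.0, -1.1, 0.2, -1.1, 0.0, -0.3, -0.4, 0.1, -0.1, -0.3, 0.0, -0.8, -0.8, -1.9])
cov [ 0.4358 -0.2904  0.    ] [ 0.4334 -0.293   0.    ]
st [-0.62985349 -3.07745017  0.00334903]
wristcam in tool [ 7.76065452e-02 -9.87661931e-05 -1.42604075e-01] [[-0.0, 1.0, 0.0], [-0.95, -0.0, -0.31], [-0.31, -0.0, 0.95]] 321.77835306839586 -0.05010947914897832
[[-0.92, 0.393, -0.001], [0.393, 0.92, -0.002], [-0.0, -0.002, -1.0]]
```

Add to h.py:
```python
def go(x,y,z,yaw=None):  # tool deltas to target; yaw = world angle of tool y axis (mod pi)
    s=r.get_state();R=Ro.from_rotvec(s["tcp_rot"]).as_matrix();d=R.T@(np.array([x,y,z])-s["tcp_pos"])
    a=np.arctan2(R[1,1],R[0,1]);t=0 if yaw is None else -((yaw-a+np.pi/2)%np.pi-np.pi/2)
    c,sn=np.cos(t),np.sin(t)
    print("t%.1f"%s["time"],"tcp",s["tcp_pos"].round(4),"yaw %.3f"%a,"-> d",d.round(4),"turn %.3f"%t,"| d if turned first",np.round([c*d[0]+sn*d[1],-sn*d[0]+c*d[1],d[2]],4),"q7 %.2f"%s["q"][6])
def snap(name,tag):
    m=r.camera_model(name);im=cv2.cvtColor(r.grab_frame(name),cv2.COLOR_RGB2BGR)
    cv2.imwrite(f"pics/{tag}.png",im);import pickle;pickle.dump(m,open(f"pics/{tag}.pkl","wb"));return im
```

```text
(no output)
```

Emit:
shift_gripper:
  ticks:
    - [[-0.056, -0.004, 0.015], -0.02]
    - [[-0.056, -0.004, 0.015], -0.02]
    - [[-0.056, -0.004, 0.015], -0.02]
    - [[-0.056, -0.004, 0.015], -0.02]
    - [[-0.056, -0.004, 0.015], -0.02]
    - [[-0.056, -0.004, 0.015], -0.02]
    - [[0, 0, 0], 0]
    - [[0, 0, 0], 0]

```text
time: 1.1
tcp_pos: [0.5219, 0.3672, 0.1405]
tcp_rot: [-0.444, -3.108, 0.001]
ft_force: [-0.1, 0.2, -0.2]
width: 1.0
grip_force: 0.0
```

Run:
```python
from h import *
im=snap("wrist","w1");go(.517,.347,.12,1.286)
cv2.imwrite("pics/w1v.png",cv2.convertScaleAbs(cv2.resize(im,(784,588),interpolation=cv2.INTER_CUBIC),alpha=1.4))
```

```text
t1.1 tcp [0.5212 0.3684 0.1411] yaw 1.289 -> d [-0.0019 -0.0217  0.0211] turn 0.003 | d if turned first [-0.002  -0.0217  0.0211] q7 0.70
```

View pics/w1v.png

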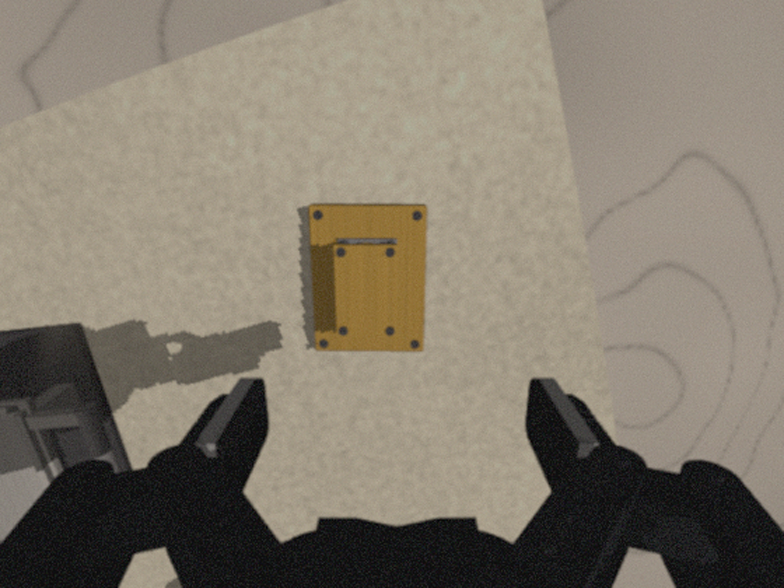

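The wrist view shows the movement clearly, with plate corners at (309,205), (427,205), (424,350) and (317,350) and the cage top at (334,243) to (396,332), at 1.4x scale.

Add to h.py:
```python
def fit(obs,x0):  # obs: (local xyz, model, pixel)
    f=lambda p:np.concatenate([(proj(m,np.r_[p[0]+np.cos(p[2])*l[0]-np.sin(p[2])*l[1],p[1]+np.sin(p[2])*l[0]+np.cos(p[2])*l[1],l[2]])-o) for l,m,o in obs])
    q=least_squares(f,x0);return q.x.round(4),q.fun.round(1).tolist()
def rect(m,px,a,b,z,k=1.4):
    c=np.array([(-a,-b,z),(-a,b,z),(a,b,z),(a,-b,z)])
    return [(l,m,(np.array(p)+.5)/k-.5) for l,p in zip(c,px) if p is not None]
```

Run:
```python
from h import *
import pickle;m=pickle.load(open("pics/w1.pkl","rb"))
P=rect(m,[(309,205),(427,205),(424,350),(317,350)],.048,.036,.010)
C=rect(m,[(334,244),(397,244),(396,332),(338,332)],.028,.018,.032)
for o in (P,C,P+C): print(fit(o,[.5,.35,-.28]))
```

```text
(array([ 0.5168,  0.3501, -0.2856]), [-0.8, -0.5, 0.7, -0.5, 0.6, 0.8, -0.5, 0.6])
(array([ 0.5155,  0.3501, -0.2879]), [-0.3, -1.4, 0.2, -1.3, 0.7, 1.6, -0.6, 1.4])
(array([ 0.5161,  0.3501, -0.2863]), [-1.0, -1.3, 0.5, -1.3, 0.3, 0.2, -0.8, -0.0, -0.1, -0.7, 0.4, -0.6, 0.9, 2.2, -0.3, 2.1])
```

Run:
```python
from h import *
import pickle;m=pickle.load(open("pics/w1.pkl","rb"));T=r.camera_model("top");S=r.camera_model("scene")
u=lambda p:(np.array(p)+.5)/1.4-.5
t=lambda u,v:np.array([140+u/4-.375,192+v/4-.375]); s=lambda u,v:np.array([242+u/4-.375,170+(v-300)/4-.375])
print(tri([(m,u((424,350))),(T,t(68,117)),(S,s(737,405))]),tri([(m,u((317,350))),(T,t(162,147)),(S,s(627,407))]))
go(.5163,.3501,.012,1.285)
```

```text
[0.5728 0.3705 0.0078 0.7461] [0.5532 0.3014 0.0065 0.9545]
t1.1 tcp [0.5212 0.3684 0.1411] yaw 1.289 -> d [-0.0006 -0.019   0.1291] turn 0.004 | d if turned first [-0.0007 -0.019   0.1291] q7 0.70
```

Emit:
shift_gripper:
  ticks:
    - [[-0.001, -0.019, 0.03], 0.004]
    - [[0, 0, 0.04], 0]
    - [[0, 0, 0.035], 0]
    - [[0, 0, 0.015], 0]
    - [[0, 0, 0.005], 0]
    - [[0, 0, 0.003], 0]
    - [[0, 0, 0], 0]

```text
time: 2.02
tcp_pos: [0.5192, 0.3491, 0.0145]
tcp_rot: [0.45, 3.108, 0.003]
ft_force: [-0.2, -0.5, 0.8]
width: 0.999
grip_force: 0.0
```

```bash
python3 -c "
from h import *
go(.5163,.3501,.012,1.285)"
```

```text
t2.0 tcp [0.5192 0.3491 0.0145] yaw 1.283 -> d [0.0031 0.0001 0.0025] turn -0.002 | d if turned first [0.0031 0.0001 0.0025] q7 0.73
```

Emit:
shift_gripper:
  ticks:
    - [[0.003, 0, 0.002], 0]
    - [[0, 0, 0], 0]
    - [[0, 0, 0], 0]
    - [[0, 0, 0], 0]
    - [[0, 0, 0], 0]
    - [[0, 0, 0], 0]
    - [[0, 0, 0], 0]
    - [[0, 0, 0], 0]
  finger_gap: 0.0

```text
time: 3.02
tcp_pos: [0.516, 0.3497, 0.0118]
tcp_rot: [0.45, 3.108, 0.001]
ft_force: [-0.5, 0.5, 5.1]
width: 0.407
grip_force: 62.6
```

```bash
python3 -c "
from h import *
go(.5163,.3501,.012,1.285)"
```

```text
t3.0 tcp [0.516  0.3497 0.0118] yaw 1.283 -> d [-0.0002  0.0005 -0.0002] turn -0.002 | d if turned first [-0.0002  0.0005 -0.0002] q7 0.72
```

Emit:
shift_gripper:
  ticks:
    - [[0, 0, -0.03], 0]
    - [[0, 0, -0.055], 0]
    - [[0, 0, -0.05], 0]
    - [[-0.03, -0.04, -0.04], -0.03]
    - [[-0.03, -0.05, -0.03], -0.03]
    - [[-0.015, -0.05, 0], -0.03]
    - [[0, -0.035, 0], -0.025]
    - [[0, 0, 0], 0]
    - [[0, 0, 0], 0]
    - [[0, 0, 0], 0]

```text
time: 4.28
tcp_pos: [0.5438, 0.1655, 0.213]
tcp_rot: [-0.267, -3.128, -0.0]
ft_force: [0.2, 0.1, -2.1]
width: 0.408
grip_force: 61.8
```

Run:
```python
from h import *
im=snap("wrist","w2");go(.5638,.0825,.2,1.4)
cv2.imwrite("pics/w2v.png",cv2.convertScaleAbs(cv2.resize(im,(784,588),interpolation=cv2.INTER_CUBIC),alpha=1.6,beta=10))
```

```text
t4.3 tcp [0.544  0.1654 0.2132] yaw 1.401 -> d [-0.0336 -0.0784  0.0132] turn 0.001 | d if turned first [-0.0337 -0.0783  0.0132] q7 1.13
```

View pics/w2v.png

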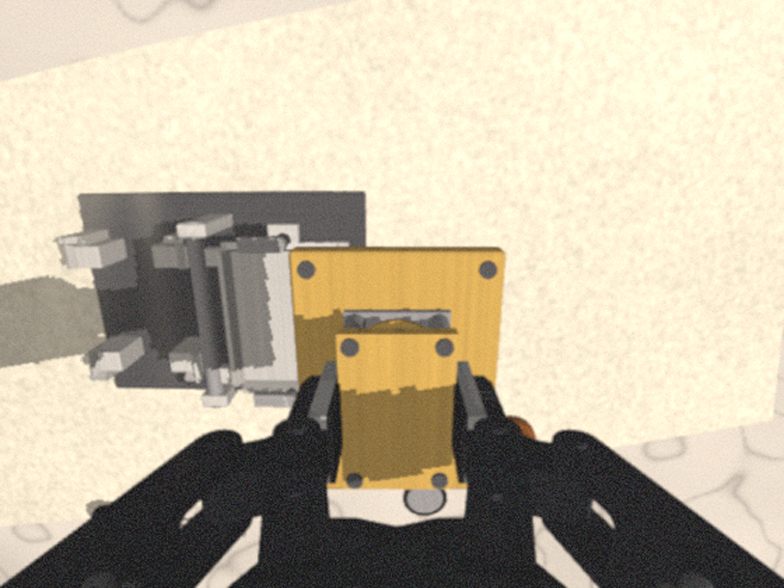

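The movement is held square, but it hides the flipper: the hinge shows at (205,310) and the base corners at (82,193) and (364,192). I'll shift the arm outward to see the pocket.

Emit:
shift_gripper:
  ticks:
    - [[-0.04, -0.008, -0.01], 0]
    - [[-0.042, -0.008, -0.01], 0]
    - [[-0.04, -0.008, 0], 0]
    - [[0, 0, 0], 0]
    - [[0, 0, 0], 0]
    - [[0, 0, 0], 0]

```text
time: 5.08
tcp_pos: [0.6596, 0.121, 0.2341]
tcp_rot: [-0.267, -3.13, -0.002]
ft_force: [0.1, 0.1, -2.3]
width: 0.408
grip_force: 61.8
```

Run:
```python
from h import *
im=snap("wrist","w3");go(.5638,.0825,.2,1.4)
c=im[0:260,100:480]
cv2.imwrite("pics/w3v.png",cv2.convertScaleAbs(cv2.resize(c,None,fx=2,fy=2,interpolation=cv2.INTER_CUBIC),alpha=1.5,beta=10))
```

```text
t5.1 tcp [0.6597 0.1207 0.2343] yaw 1.400 -> d [ 0.088  -0.054   0.0343] turn 0.000 | d if turned first [ 0.088  -0.054   0.0343] q7 1.26
```

View pics/w3v.png

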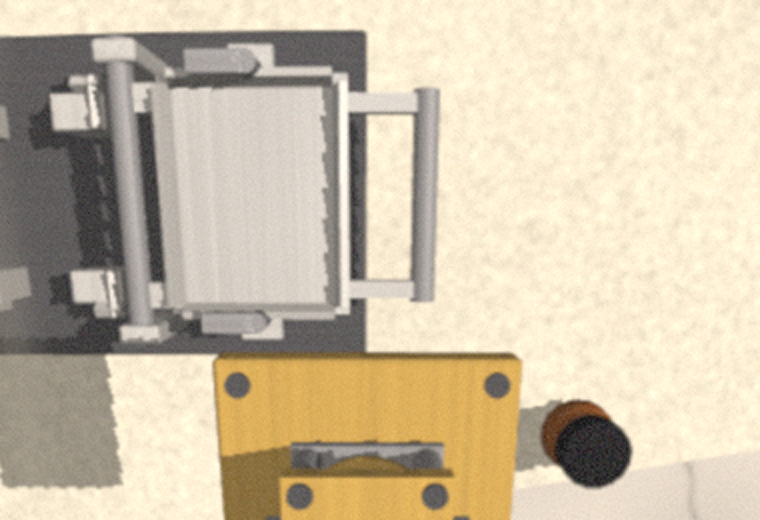

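The pocket is now in clear view at 2x scale with a column offset of 100. The rod ends are at (427,89) and (424,300), the hinge rod passes (119,89) and (140,300), the base corners are (365,31) and (365,353), and the claws are open at (220,62) and (235,322).

Run:
```python
from h import *
import pickle;m=pickle.load(open("pics/w3.pkl","rb"));T=r.camera_model("top");S=r.camera_model("scene")
u=lambda p:np.array([100+p[0]/2-.25,p[1]/2-.25])
A=[((-.048,.14,.055),m,u((426.5,89))),((.048,.14,.055),m,u((424,300)))]
B=[((-.085,.1125,.008),m,u((365,31))),((.085,.1125,.008),m,u((365,353)))]
H=[((-.048,0,.055),m,u((119,89))),((.048,0,.055),m,u((140.5,300)))]
for o in (A,B,A+H,A+B+H): print(fit(o,[.55,.02,-.17]))
t=lambda u,v:np.array([140+u/4-.375,192+v/4-.375]); s=lambda u,v:np.array([242+u/4-.375,170+(v-300)/4-.375])
print("rod mid",tri([(m,u((425.2,195))),(T,t(347,101)),(S,s(456,426))]),tri([(m,u((425.2,195)))],.055))
# pocket frame outer right edge, floor centre guess
print([tri([(m,u(p))],z) for p,z in (((348,195),.063),((325,195),.055),((182,195),.055))])
```

```text
(array([ 0.5566,  0.0245, -0.1589]), [-0.0, -0.1, 0.0, 0.1])
(array([ 0.5551,  0.0235, -0.1716]), [0.0, -0.9, -0.0, 1.1])
(array([ 0.5545,  0.0243, -0.1716]), [0.1, -0.5, -1.2, -0.2, 1.1, 0.6, -0.0, 0.0])
(array([ 0.5546,  0.0241, -0.1724]), [-0.1, -0.2, -1.4, 0.0, 0.6, -1.5, 0.4, 0.6, 0.9, 0.8, -0.2, 0.2])
rod mid [0.5773 0.1638 0.0508 0.9562] [0.5772 0.163  0.    ]
[array([0.5713, 0.127 , 0.    ]), array([0.5691, 0.1161, 0.    ]), array([0.5571, 0.049 , 0.    ])]
```

Add to h.py:
```python
FX=np.array([.5546,.0241]);FY=-.172
def fl(x,y): c,s=np.cos(FY),np.sin(FY); return FX+[c*x-s*y,s*x+c*y]
```

Run:
```python
from h import *
import pickle;m=pickle.load(open("pics/w3.pkl","rb"))
u=lambda p:np.array([100+p[0]/2-.25,p[1]/2-.25])
z=.2342-.0018
a,b=tri([(m,u((216.5,361)))],z),tri([(m,u((519,361)))],z)
print(a,b)
tcp=np.array([.6597,.1207]);
for p in (a,b):
  d=p[:2]-tcp;y=np.array([np.cos(1.4),np.sin(1.4)]);x=np.array([-y[1],y[0]]) 
  print("toolx,tooly",d@x,d@y)
print(fl(0,.06)); go(*fl(0,.06),.1,1.399)
```

```text
[0.608  0.0946 0.    ] [0.6198 0.1629 0.    ]
toolx,tooly 0.04651160861070707 -0.03450753924064126
toolx,tooly 0.04649205765692967 0.0348042896037934
[0.56486919 0.08321467]
t5.1 tcp [0.6597 0.1207 0.2343] yaw 1.400 -> d [ 0.087  -0.0532  0.1343] turn 0.001 | d if turned first [ 0.087  -0.0533  0.1343] q7 1.26
```

Emit:
shift_gripper:
  ticks:
    - [[0.03, -0.018, 0.02], 0]
    - [[0.03, -0.018, 0.03], 0]
    - [[0.027, -0.017, 0.035], 0]
    - [[0, 0, 0.03], 0]
    - [[0, 0, 0.015], 0]
    - [[0, 0, 0.004], 0]
    - [[0, 0, 0], 0]
    - [[0, 0, 0], 0]
    - [[0, 0, 0], 0]

```text
time: 6.25
tcp_pos: [0.5665, 0.082, 0.1008]
tcp_rot: [0.271, 3.128, 0.001]
ft_force: [-0.3, 0.5, -3.2]
width: 0.408
grip_force: 61.8
```

Run:
```python
from h import *
go(*fl(0,.06),.067,1.399);snap("wrist","w4")
```

```text
t6.2 tcp [0.5665 0.082  0.1008] yaw 1.398 -> d [0.0019 0.0008 0.0338] turn -0.001 | d if turned first [0.0019 0.0008 0.0338] q7 1.30
```

Emit:
shift_gripper:
  ticks:
    - [[0.0018, 0.0008, 0.008], 0]
    - [[0, 0, 0.007], 0]
    - [[0, 0, 0.005], 0]
    - [[0, 0, 0.003], 0]
    - [[0, 0, 0], 0]
    - [[0, 0, 0], 0]

```text
time: 7.05
tcp_pos: [0.5644, 0.083, 0.0772]
tcp_rot: [0.271, 3.129, 0.0]
ft_force: [-0.2, -0.1, -2.8]
width: 0.404
grip_force: 61.8
```

Emit:
shift_gripper:
  ticks:
    - [[0, 0, 0.003], 0]
    - [[0, 0, 0.002], 0]
    - [[0, 0, 0.002], 0]
    - [[0, 0, 0], 0]
    - [[0, 0, 0], 0]

```text
time: 7.68
tcp_pos: [0.5642, 0.083, 0.07]
tcp_rot: [0.271, 3.13, 0.0]
ft_force: [0.7, 0.4, -3.7]
width: 0.407
grip_force: 61.8
```

Run:
```python
from h import *
go(*fl(0,.06),.067,1.399)
```

```text
t7.7 tcp [0.5642 0.083  0.07  ] yaw 1.398 -> d [-0.0007  0.0004  0.003 ] turn -0.001 | d if turned first [-0.0007  0.0004  0.003 ] q7 1.31
```

Emit:
shift_gripper:
  ticks:
    - [[0, 0, 0.0015], 0]
    - [[0, 0, 0.0015], 0]
    - [[0, 0, 0], 0]
    - [[0, 0, 0], 0]

```text
time: 8.18
tcp_pos: [0.5641, 0.083, 0.0669]
tcp_rot: [-0.271, -3.13, -0.0]
ft_force: [-0.2, 0.7, -1.4]
width: 0.407
grip_force: 61.8
```

Run:
```python
from h import *
go(*fl(0,.06),.067,1.399)
```

```text
t8.2 tcp [0.5641 0.083  0.0669] yaw 1.398 -> d [-0.0007  0.0003 -0.0001] turn -0.001 | d if turned first [-0.0007  0.0003 -0.0001] q7 1.31
```

Emit:
shift_gripper:
  ticks:
    - [[0, 0, 0.001], 0]
    - [[0, 0, 0], 0]
    - [[0, 0, 0], 0]

```text
time: 8.55
tcp_pos: [0.5642, 0.0831, 0.0668]
tcp_rot: [0.271, 3.13, 0.0]
ft_force: [-2.7, -0.2, 6.7]
width: 0.408
grip_force: 62.8
```

Emit:
shift_gripper:
  ticks:
    - [[0, 0, 0], 0]
    - [[0, 0, 0], 0]
    - [[0, 0, -0.02], 0]
    - [[0, 0, -0.04], 0]
    - [[-0.03, 0, -0.05], 0]
    - [[-0.05, 0.02, -0.05], 0]
    - [[-0.04, 0.02, 0], 0]
    - [[0, 0, 0], 0]
    - [[0, 0, 0], 0]
    - [[0, 0, 0], 0]
  finger_gap: 0.6

```text
time: 9.8
tcp_pos: [0.6804, 0.0995, 0.2188]
tcp_rot: [-0.272, -3.129, 0.0]
ft_force: [-0.1, -0.3, 0.6]
width: 0.597
grip_force: 0.0
```

Run:
```python
from h import *
im=snap("wrist","w5");go(*fl(0,.14),.067,1.399)
c=im[0:260,100:480]
cv2.imwrite("pics/w5v.png",cv2.convertScaleAbs(cv2.resize(c,None,fx=2,fy=2,interpolation=cv2.INTER_CUBIC),alpha=1.5,beta=10))
```

```text
t9.8 tcp [0.6805 0.0996 0.2191] yaw 1.397 -> d [0.1112 0.0439 0.1521] turn -0.002 | d if turned first [0.1112 0.0441 0.1521] q7 1.30
```

View pics/w5v.png

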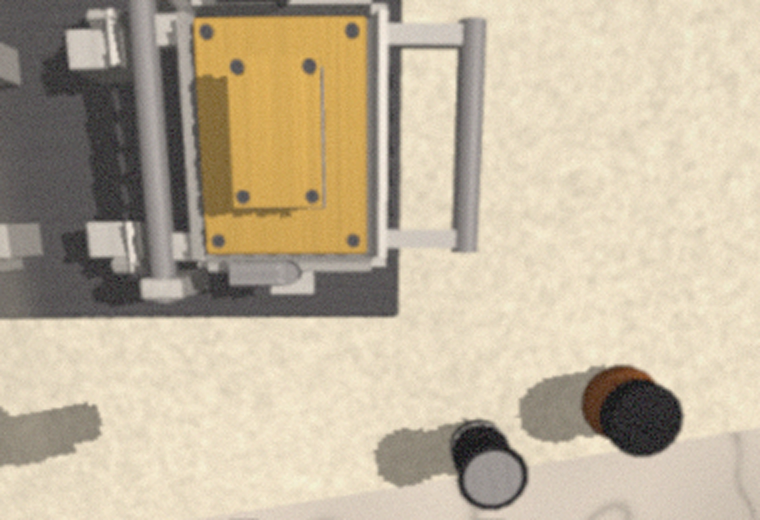

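The movement lies flat in the pocket, with its plate corners at (195,17), (367,17), (368,253) and (207,253), and the claws are open. Next I'll pinch the rod.

Emit:
shift_gripper:
  ticks:
    - [[0.03, 0.012, 0.02], 0]
    - [[0.03, 0.011, 0.025], 0]
    - [[0.03, 0.011, 0.03], 0]
    - [[0.02, 0.01, 0.025], 0]
    - [[0, 0, 0.02], 0]
    - [[0, 0, 0], 0]
    - [[0, 0, 0], 0]
    - [[0, 0, 0], 0]
  finger_gap: 0.3

```text
time: 10.85
tcp_pos: [0.5817, 0.1621, 0.1]
tcp_rot: [0.272, 3.127, 0.001]
ft_force: [-0.1, -0.1, 0.6]
width: 0.298
grip_force: 0.0
```

Run:
```python
from h import *
go(*fl(0,.14),.036,1.399);snap("wrist","w6")
```

```text
t10.8 tcp [0.5817 0.1621 0.1   ] yaw 1.397 -> d [ 0.0033 -0.0007  0.064 ] turn -0.002 | d if turned first [ 0.0033 -0.0007  0.064 ] q7 1.17
```

Emit:
shift_gripper:
  ticks:
    - [[0.003, 0, 0.02], -0.002]
    - [[0, 0, 0.02], 0]
    - [[0, 0, 0.014], 0]
    - [[0, 0, 0.008], 0]
    - [[0, 0, 0.002], 0]
    - [[0, 0, 0], 0]
    - [[0, 0, 0], 0]
    - [[0, 0, 0], 0]

```text
time: 11.9
tcp_pos: [0.5779, 0.163, 0.035]
tcp_rot: [0.268, 3.129, 0.001]
ft_force: [-0.0, 0.4, 0.1]
width: 0.302
grip_force: 0.0
```

Run:
```python
from h import *
go(*fl(0,.14),.036,1.399)
```

```text
t11.9 tcp [0.5779 0.163  0.035 ] yaw 1.400 -> d [-0.0008 -0.0008 -0.001 ] turn 0.001 | d if turned first [-0.0008 -0.0008 -0.001 ] q7 1.18
```

Emit:
shift_gripper:
  ticks:
    - [[0, 0, 0], 0]
    - [[0, 0, 0], 0]
    - [[0, 0, 0], 0]
    - [[0, 0, 0], 0]
    - [[0, 0, 0], 0]
    - [[0, 0, 0], 0]
  finger_gap: 0.0

```text
time: 12.65
tcp_pos: [0.5778, 0.1629, 0.0349]
tcp_rot: [0.268, 3.13, 0.0]
ft_force: [-0.4, -0.7, 4.6]
width: 0.117
grip_force: 58.6
```

Run:
```python
from h import *
go(*fl(0,.14),.036,1.399)
s=r.get_state();print(s["ft_force"],s["torque"])
a=np.radians(np.r_[0,3,7,12,18,25:165:10,165,169,173,177,180]) 
p=np.c_[.14*np.cos(a),-.14*np.sin(a)];print(np.c_[np.degrees(a[1:]),np.diff(p,axis=0)].round(4).tolist())
```

```text
t12.7 tcp [0.5778 0.1629 0.0349] yaw 1.400 -> d [-0.0009 -0.0007 -0.0011] turn 0.001 | d if turned first [-0.0009 -0.0007 -0.0011] q7 1.18
[-0.38017989 -0.69179502  4.56046865] [-0.11351475  0.29281992 -0.00899783]
[[3.0, -0.0002, -0.0073], [7.0, -0.0009, -0.0097], [12.0, -0.002, -0.012], [18.0, -0.0038, -0.0142], [25.0, -0.0063, -0.0159], [35.0, -0.0122, -0.0211], [45.0, -0.0157, -0.0187], [55.0, -0.0187, -0.0157], [65.0, -0.0211, -0.0122], [75.0, -0.0229, -0.0083], [85.0, -0.024, -0.0042], [95.0, -0.0244, 0.0], [105.0, -0.024, 0.0042], [115.0, -0.0229, 0.0083], [125.0, -0.0211, 0.0122], [135.0, -0.0187, 0.0157], [145.0, -0.0157, 0.0187], [155.0, -0.0122, 0.0211], [165.0, -0.0083, 0.0229], [169.0, -0.0022, 0.0095], [173.0, -0.0015, 0.0097], [177.0, -0.0009, 0.0097], [180.0, -0.0002, 0.0073]]
```

Emit:
shift_gripper:
  ticks:
    - [[0, -0.0002, -0.0073], 0]
    - [[0, -0.0009, -0.0097], 0]
    - [[0, -0.002, -0.012], 0]
    - [[0, -0.0038, -0.0142], 0]
    - [[0, -0.0063, -0.0159], 0]
    - [[0, 0, 0], 0]
    - [[0, 0, 0], 0]

```text
time: 13.52
tcp_pos: [0.5756, 0.1509, 0.0944]
tcp_rot: [0.266, 3.129, 0.002]
ft_force: [1.6, 3.7, 0.7]
width: 0.113
grip_force: 58.6
```

Add to h.py:
```python
def arc(deg):  # tool delta to arc point at deg, with the gripped-rod start as zero
    a=np.radians(deg);x,y=fl(0,.0007+.14*np.cos(a));go(x-.0008,y,.0349+.14*np.sin(a),1.400)
    s=r.get_state();print("ft",s["ft_force"].round(1),"tq",s["torque"].round(2),"w %.3f"%s["width"])
```

```bash
python3 -c "
from h import *
arc(25)"
```

```text
t13.5 tcp [0.5756 0.1509 0.0944] yaw 1.401 -> d [-0.0002 -0.0011  0.0003] turn 0.001 | d if turned first [-0.0002 -0.0011  0.0003] q7 1.19
ft [1.6 3.7 0.7] tq [ 0.62 -0.34 -0.05] w 0.113
```

Emit:
shift_gripper:
  ticks:
    - [[0, -0.0125, -0.0211], 0]
    - [[0, -0.0157, -0.0187], 0]
    - [[0, -0.0187, -0.0157], 0]
    - [[0, -0.0211, -0.0122], 0]
    - [[0, -0.0229, -0.0083], 0]
    - [[0, -0.024, -0.0042], 0]
    - [[0, 0, 0], 0]
    - [[0, 0, 0], 0]

```text
time: 14.52
tcp_pos: [0.5563, 0.0386, 0.1786]
tcp_rot: [0.266, 3.127, 0.007]
ft_force: [-5.7, 3.2, 19.6]
width: 0.115
grip_force: 63.2
```

```bash
python3 -c "
from h import *
arc(85)"
```

```text
t14.5 tcp [0.5563 0.0386 0.1786] yaw 1.401 -> d [ 0.     -0.0018  0.0043] turn 0.001 | d if turned first [-0.     -0.0018  0.0043] q7 1.37
ft [-5.7  3.2 19.6] tq [0.99 1.08 0.03] w 0.115
```

Emit:
shift_gripper:
  ticks:
    - [[0, 0, -0.003], 0]
    - [[0, -0.013, -0.0005], 0]
    - [[0, -0.013, 0.001], 0]
    - [[0, -0.012, 0.002], 0]
    - [[0, -0.012, 0.003], 0]
    - [[0, 0, 0], 0]
    - [[0, 0, 0], 0]

```text
time: 15.4
tcp_pos: [0.547, -0.0142, 0.1715]
tcp_rot: [-0.269, -3.13, 0.003]
ft_force: [-1.0, -2.2, 5.3]
width: 0.114
grip_force: 65.1
```

```bash
python3 -c "
from h import *
arc(105)"
```

```text
t15.4 tcp [ 0.547  -0.0142  0.1715] yaw 1.399 -> d [-0.0001  0.0033  0.0013] turn -0.001 | d if turned first [-0.0001  0.0033  0.0013] q7 1.47
ft [-1.  -2.2  5.3] tq [-0.3   0.06 -0.06] w 0.114
```

Emit:
shift_gripper:
  ticks:
    - [[0, -0.01, 0.003], 0]
    - [[0, -0.01, 0.0044], 0]
    - [[0, -0.0108, 0.0057], 0]
    - [[0, -0.0103, 0.0065], 0]
    - [[0, -0.0097, 0.0075], 0]
    - [[0, -0.009, 0.0082], 0]
    - [[0, -0.0082, 0.009], 0]
    - [[0, -0.0075, 0.0097], 0]
    - [[0, 0, 0], 0]
    - [[0, 0, 0], 0]

```text
time: 16.65
tcp_pos: [0.5344, -0.0867, 0.1171]
tcp_rot: [-0.267, -3.13, -0.0]
ft_force: [2.4, 0.5, -2.2]
width: 0.117
grip_force: 68.3
```

```bash
python3 -c "
from h import *
arc(145)"
```

```text
t16.6 tcp [ 0.5344 -0.0867  0.1171] yaw 1.401 -> d [-0.0001 -0.0015  0.0019] turn 0.001 | d if turned first [-0.0001 -0.0015  0.0019] q7 1.63
ft [ 2.4  0.5 -2.2] tq [ 0.13 -0.48  0.02] w 0.117
```

Emit:
shift_gripper:
  ticks:
    - [[0, -0.007, 0.0103], 0]
    - [[0, -0.0058, 0.0108], 0]
    - [[0, -0.005, 0.0113], 0]
    - [[0, -0.0039, 0.0116], 0]
    - [[0, -0.0019, 0.0071], 0]
    - [[0, -0.0013, 0.0072], 0]
    - [[0, 0, 0], 0]
    - [[0, 0, 0], 0]

```text
time: 17.65
tcp_pos: [0.5302, -0.1113, 0.059]
tcp_rot: [-0.267, -3.13, -0.0]
ft_force: [0.9, 1.6, -1.3]
width: 0.11
grip_force: 64.3
```

```bash
python3 -c "
from h import *
arc(180)"
```

```text
t17.6 tcp [ 0.5302 -0.1113  0.059 ] yaw 1.400 -> d [-0.0001 -0.0018  0.0241] turn 0.000 | d if turned first [-0.0001 -0.0018  0.0241] q7 1.70
ft [ 0.9  1.6 -1.3] tq [ 0.48 -0.2  -0.03] w 0.110
```

Now I'll take the last 10° slowly.

Emit:
shift_gripper:
  ticks:
    - [[0, -0.0007, 0.005], 0]
    - [[0, -0.0005, 0.005], 0]
    - [[0, -0.0003, 0.004], 0]
    - [[0, -0.0002, 0.003], 0]
    - [[0, -0.0001, 0.003], 0]
    - [[0, 0, 0.002], 0]
    - [[0, 0, 0], 0]
    - [[0, 0, 0], 0]

```text
time: 18.65
tcp_pos: [0.5299, -0.1131, 0.0372]
tcp_rot: [-0.267, -3.13, -0.0]
ft_force: [-1.6, 3.0, 5.7]
width: 0.116
grip_force: 65.0
```

```bash
python3 -c "
from h import *
arc(180)"
```

```text
t18.6 tcp [ 0.5299 -0.1131  0.0372] yaw 1.401 -> d [-0.     -0.      0.0023] turn 0.001 | d if turned first [-0.     -0.      0.0023] q7 1.71
ft [-1.6  3.   5.7] tq [ 0.66  0.22 -0.05] w 0.116
```

Emit:
shift_gripper:
  ticks:
    - [[0, 0, 0.0015], 0]
    - [[0, 0, 0.0015], 0]
    - [[0, 0, 0], 0]
    - [[0, 0, 0], 0]

```text
time: 19.15
tcp_pos: [0.53, -0.1131, 0.037]
tcp_rot: [0.267, 3.13, 0.001]
ft_force: [-7.4, 4.9, 22.0]
width: 0.113
grip_force: 66.8
```

```bash
python3 -c "
from h import *
arc(180)
snap('top','t2')"
```

```text
t19.1 tcp [ 0.53   -0.1131  0.037 ] yaw 1.401 -> d [ 0.0001 -0.      0.0021] turn 0.001 | d if turned first [ 0.0001 -0.      0.0021] q7 1.71
ft [-7.4  4.9 22. ] tq [ 0.88  1.44 -0.06] w 0.113
```

Emit:
shift_gripper:
  ticks:
    - [[0, 0, -0.002], 0]
    - [[0, 0.0002, -0.006], 0]
    - [[0, 0.0006, -0.008], 0]
    - [[0, 0.0012, -0.0097], 0]
    - [[0, 0.002, -0.0107], 0]
    - [[0, 0.0029, -0.0114], 0]
    - [[0, 0.004, -0.012], 0]
    - [[0, 0, 0], 0]
    - [[0, 0, 0], 0]

```text
time: 20.32
tcp_pos: [0.5318, -0.1023, 0.094]
tcp_rot: [0.268, 3.13, 0.001]
ft_force: [0.9, 2.9, -1.9]
width: 0.116
grip_force: 60.7
```

```bash
python3 -c "
from h import *
arc(155)
snap('wrist','w7')"
```

```text
t20.3 tcp [ 0.5318 -0.1023  0.094 ] yaw 1.400 -> d [-0.0001  0.0021 -0.    ] turn -0.000 | d if turned first [-0.0001  0.0021 -0.    ] q7 1.67
ft [ 0.9  2.9 -1.9] tq [ 0.62 -0.13 -0.01] w 0.116
```

Emit:
shift_gripper:
  ticks:
    - [[0, 0.0066, -0.0131], 0]
    - [[0, 0.008, -0.0123], 0]
    - [[0, 0.0092, -0.0114], 0]
    - [[0, 0.0104, -0.0103], 0]
    - [[0, 0.0114, -0.0092], 0]
    - [[0, 0.0123, -0.0079], 0]
    - [[0, 0.013, -0.0066], 0]
    - [[0, 0.0137, -0.0052], 0]
    - [[0, 0, 0], 0]
    - [[0, 0, 0], 0]

```text
time: 21.62
tcp_pos: [0.5458, -0.023, 0.174]
tcp_rot: [0.272, 3.128, -0.007]
ft_force: [-6.1, -5.4, 13.8]
width: 0.114
grip_force: 61.7
```

```bash
python3 -c "
from h import *
arc(108)"
```

```text
t21.6 tcp [ 0.5458 -0.023   0.174 ] yaw 1.398 -> d [0.0002 0.0052 0.0059] turn -0.002 | d if turned first [0.0001 0.0052 0.0059] q7 1.48
ft [-6.1 -5.4 13.8] tq [-1.52  1.43  0.05] w 0.114
```

Emit:
shift_gripper:
  ticks:
    - [[0, 0.012, -0.005], 0]
    - [[0, 0.0144, -0.0028], 0]
    - [[0, 0.0146, -0.0013], 0]
    - [[0, 0.0147, 0.0003], 0]
    - [[0, 0.0145, 0.0018], 0]
    - [[0, 0, 0], 0]
    - [[0, 0, 0], 0]

```text
time: 22.5
tcp_pos: [0.5588, 0.0516, 0.1788]
tcp_rot: [0.266, 3.128, 0.004]
ft_force: [-1.3, 0.1, 6.8]
width: 0.113
grip_force: 63.3
```

```bash
python3 -c "
from h import *
arc(80)"
```

```text
t22.5 tcp [0.5588 0.0516 0.1788] yaw 1.401 -> d [ 0.0002 -0.003   0.006 ] turn 0.001 | d if turned first [ 0.0002 -0.003   0.006 ] q7 1.35
ft [-1.3  0.1  6.8] tq [-0.13  0.39 -0.  ] w 0.113
```

Emit:
shift_gripper:
  ticks:
    - [[0, 0.0136, 0.0035], 0]
    - [[0, 0.0138, 0.005], 0]
    - [[0, 0.0132, 0.0064], 0]
    - [[0, 0.0124, 0.0078], 0]
    - [[0, 0.0116, 0.009], 0]
    - [[0, 0.0105, 0.0102], 0]
    - [[0, 0.0094, 0.0112], 0]
    - [[0, 0.0082, 0.0121], 0]
    - [[0, 0, 0], 0]
    - [[0, 0, 0], 0]

```text
time: 23.75
tcp_pos: [0.5743, 0.1418, 0.1108]
tcp_rot: [0.268, 3.129, 0.001]
ft_force: [4.3, 1.1, -0.2]
width: 0.113
grip_force: 70.5
```

```bash
python3 -c "
from h import *
arc(31)"
```

```text
t23.8 tcp [0.5743 0.1418 0.1108] yaw 1.400 -> d [0.0001 0.0012 0.0038] turn -0.000 | d if turned first [0.0001 0.0012 0.0038] q7 1.20
ft [ 4.3  1.1 -0.2] tq [ 0.23 -0.89 -0.03] w 0.113
```

Emit:
shift_gripper:
  ticks:
    - [[0, 0.0068, 0.0118], 0]
    - [[0, 0.0056, 0.0124], 0]
    - [[0, 0.0043, 0.0128], 0]
    - [[0, 0.0026, 0.0107], 0]
    - [[0, 0.0013, 0.0084], 0]
    - [[0, 0.0006, 0.006], 0]
    - [[0, 0.0004, 0.004], 0]
    - [[0, 0.0001, 0.003], 0]
    - [[0, 0, 0], 0]
    - [[0, 0, 0], 0]

```text
time: 25.0
tcp_pos: [0.5779, 0.1624, 0.0428]
tcp_rot: [0.268, 3.129, -0.0]
ft_force: [5.0, -1.2, 3.0]
width: 0.111
grip_force: 74.7
```

```bash
python3 -c "
from h import *
arc(0)"
```

```text
t25.0 tcp [0.5779 0.1624 0.0428] yaw 1.400 -> d [0.     0.0003 0.0079] turn -0.000 | d if turned first [0.     0.0003 0.0079] q7 1.18
ft [ 5.  -1.2  3. ] tq [-0.8  -0.84 -0.04] w 0.111
```

Emit:
shift_gripper:
  ticks:
    - [[0, 0, 0.002], 0]
    - [[0, 0, 0.002], 0]
    - [[0, 0, 0.0015], 0]
    - [[0, 0, 0.001], 0]
    - [[0, 0, 0], 0]
    - [[0, 0, 0], 0]

```text
time: 25.75
tcp_pos: [0.578, 0.1628, 0.0354]
tcp_rot: [0.268, 3.129, 0.001]
ft_force: [6.0, -1.2, -1.1]
width: 0.113
grip_force: 75.9
```

```bash
python3 -c "
from h import *
arc(0)"
```

```text
t25.8 tcp [0.578  0.1628 0.0354] yaw 1.400 -> d [ 0.0001 -0.0001  0.0005] turn -0.000 | d if turned first [ 0.0001 -0.0001  0.0005] q7 1.18
ft [ 6.  -1.2 -1.1] tq [-0.31 -1.24  0.04] w 0.113
```

Emit:
shift_gripper:
  ticks:
    - [[0, 0, 0.001], 0]
    - [[0, 0, 0.001], 0]
    - [[0, 0, 0], 0]
    - [[0, 0, 0], 0]

```text
time: 26.25
tcp_pos: [0.578, 0.1628, 0.0336]
tcp_rot: [0.268, 3.129, 0.001]
ft_force: [5.0, -1.1, 1.1]
width: 0.108
grip_force: 76.2
```

```bash
python3 -c "
from h import *
arc(0)"
```

```text
t26.2 tcp [0.578  0.1628 0.0336] yaw 1.400 -> d [ 0.0001 -0.0001 -0.0013] turn -0.000 | d if turned first [ 0.0001 -0.0001 -0.0013] q7 1.18
ft [ 5.  -1.1  1.1] tq [-0.37 -1.12 -0.01] w 0.108
```

Emit:
shift_gripper:
  ticks:
    - [[0, 0, 0.001], 0]
    - [[0, 0, 0.001], 0]
    - [[0, 0, 0.001], 0]
    - [[0, 0, 0], 0]
    - [[0, 0, 0], 0]

```text
time: 26.88
tcp_pos: [0.5781, 0.1628, 0.0334]
tcp_rot: [0.268, 3.129, 0.002]
ft_force: [0.3, -2.2, 13.8]
width: 0.113
grip_force: 77.5
```

Run:
```python
from h import *
arc(0);im=snap("wrist","w8")
b=crop("pics/w8.png",60,60,440,330,1)
sc=snap("scene","s8");b2=crop("pics/s8.png",225,150,150,112,5)
cv2.imwrite("pics/w8v.png",cv2.resize(b2,(750,560)))
```

```text
t26.9 tcp [0.5781 0.1628 0.0334] yaw 1.400 -> d [ 0.0002 -0.0001 -0.0015] turn -0.000 | d if turned first [ 0.0002 -0.0001 -0.0015] q7 1.18
ft [ 0.3 -2.2 13.8] tq [-0.7  -0.06 -0.04] w 0.113
```

View pics/w8v.png

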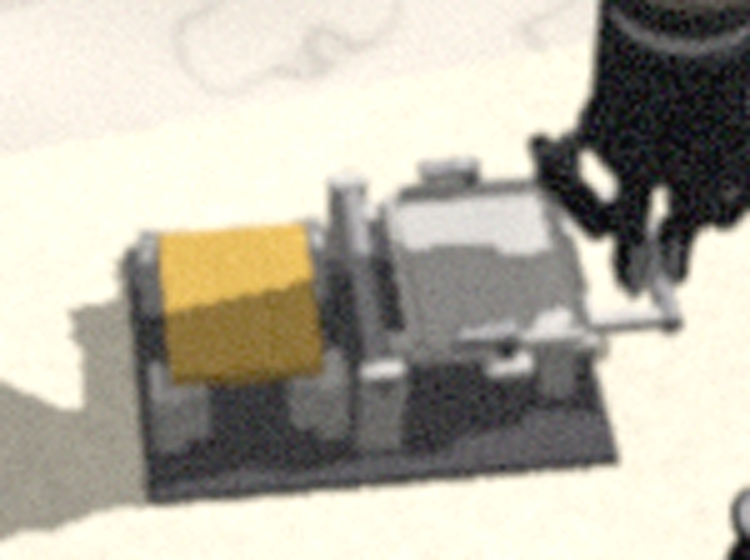

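The movement lies face-down in the nest around (240,300), the flipper is open again, and the rod is in the fingers at (650,290). I'll release the rod.

Emit:
shift_gripper:
  ticks:
    - [[0, 0, -0.0015], 0]
    - [[0, 0, 0], 0]
    - [[0, 0, 0], 0]
    - [[0, 0, -0.025], 0]
    - [[0, 0, -0.04], 0]
    - [[0, 0, -0.05], 0]
    - [[0, -0.03, -0.04], 0]
    - [[-0.005, -0.055, -0.01], 0]
    - [[-0.005, -0.06, 0], 0]
    - [[-0.006, -0.053, 0], 0]
  finger_gap: 0.3

```text
time: 28.22
tcp_pos: [0.5586, -0.0371, 0.1972]
tcp_rot: [-0.268, -3.129, -0.0]
ft_force: [0.7, 0.6, 1.1]
width: 0.305
grip_force: 0.0
```

Emit:
shift_gripper:
  ticks:
    - [[0, 0, 0], 0]
    - [[0, 0, 0], 0]
    - [[0, 0, 0], 0]
  finger_gap: 1.0

```text
time: 28.6
tcp_pos: [0.5596, -0.0325, 0.197]
tcp_rot: [-0.262, -3.129, -0.002]
ft_force: [0.8, 0.4, -0.2]
width: 0.92
grip_force: 0.0
```

Run:
```python
from h import *
im=snap("wrist","w9");go(.44,-.285,.16)
c=im[60:320,80:480]
cv2.imwrite("pics/w9v.png",cv2.convertScaleAbs(cv2.resize(c,None,fx=2,fy=2,interpolation=cv2.INTER_CUBIC),alpha=1.5,beta=10))
```

```text
t28.6 tcp [ 0.5596 -0.0327  0.197 ] yaw 1.404 -> d [ 0.076  -0.2687  0.0369] turn 0.000 | d if turned first [ 0.076  -0.2687  0.0369] q7 1.51
```

View pics/w9v.png

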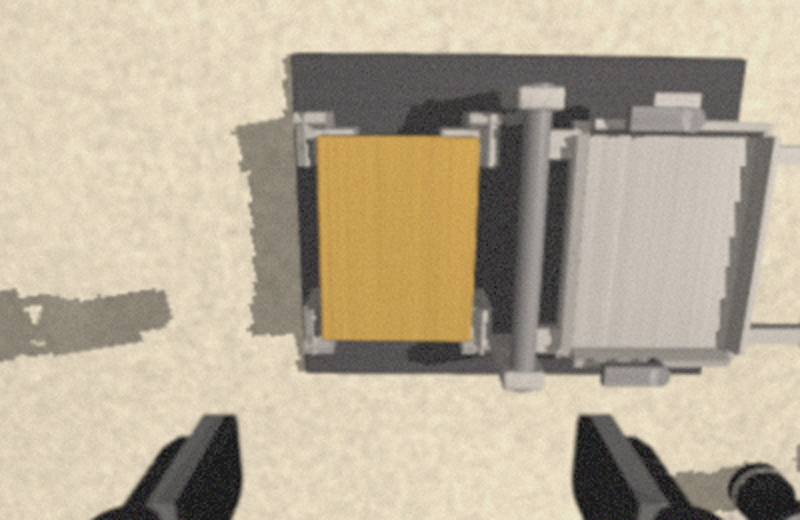

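The movement sits square in the four corner guides, back up, with corners at (318,136), (478,136), (470,341) and (322,341). The flipper is open. Next I'll go and look at the cover.

Emit:
shift_gripper:
  ticks:
    - [[0.01, -0.055, 0], 0]
    - [[0.015, -0.055, 0.005], 0]
    - [[0.02, -0.055, 0.01], 0]
    - [[0.02, -0.055, 0.01], 0]
    - [[0.01, -0.049, 0.01], 0]
    - [[0, 0, 0], 0]
    - [[0, 0, 0], 0]
    - [[0, 0, 0], 0]
  finger_gap: 1.0

```text
time: 29.65
tcp_pos: [0.4416, -0.2853, 0.1625]
tcp_rot: [0.261, 3.13, 0.002]
ft_force: [-0.9, 0.3, 0.2]
width: 1.002
grip_force: 0.0
```

Run:
```python
from h import *
import pickle;m=pickle.load(open("pics/w9.pkl","rb"))
px=[(318,136),(478,136),(470,341),(322,341)]
o=[(l,m,np.array([80+p[0]/2-.25,60+p[1]/2-.25])) for l,p in zip([(-.048,-.036,.051),(-.048,.036,.051),(.048,.036,.051),(.048,-.036,.051)],px)]
print("nest nominal",fl(0,-.06),"mov",fit(o,[.54,-.03,-.17]))
im=snap("wrist","w10");go(.44,-.285,.16)
c=im[20:310,100:500]
cv2.imwrite("pics/w10v.png",cv2.convertScaleAbs(cv2.resize(c,None,fx=2,fy=2,interpolation=cv2.INTER_CUBIC),alpha=1.8,beta=20))
```

```text
nest nominal [ 0.54433081 -0.03501467] mov (array([ 0.5449, -0.0349, -0.1767]), [-1.5, -0.5, 1.0, 0.2, 0.7, 0.6, -0.2, -0.1])
t29.7 tcp [ 0.4415 -0.2855  0.1626] yaw 1.404 -> d [0.0016 0.0002 0.0026] turn 0.000 | d if turned first [0.0016 0.0002 0.0026] q7 2.06
```

View pics/w10v.png

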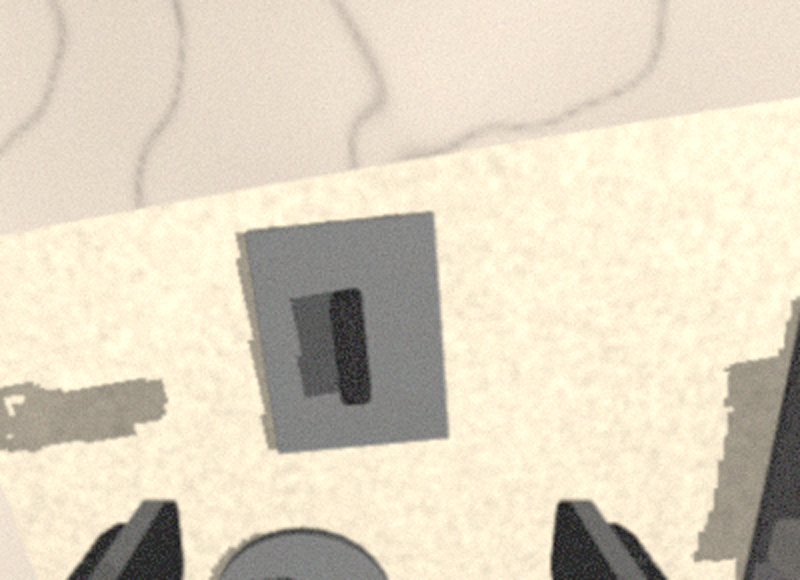

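The oblong cover's roof corners are at (246,231), (433,212), (448,437) and (278,452), and its bar runs from (345,290) to (356,404). The round cover is at the bottom, near (300,560).

Run:
```python
from h import *
import pickle;m=pickle.load(open("pics/w10.pkl","rb"));T=r.camera_model("top")
u=lambda p:np.array([100+p[0]/2-.25,20+p[1]/2-.25])
R=lambda px,a,b,z:[(l,m,u(p)) for l,p in zip([(-a,-b,z),(-a,b,z),(a,b,z),(a,-b,z)],px)]
P=R([(246,231),(433,212),(448,437),(278,452)],.055,.043,.009);B=R([(330,290),(361,288),(371,402),(342,405)],.025,.007,.033)
for o in (P,B,P+B): f=fit(o,[.43,-.29,-.1]);print(f)
print("bar height",tri([(m,u((351,346))),(T,(396.5,272))]),tri([(m,u((351,346)))],.033),tri([(m,u((351,346)))],.028))
go(*fit(P+B,[.43,-.29,-.1])[0][:2],.012,fit(P+B,[.43,-.29,-.1])[0][2]+np.pi/2)
```

```text
(array([ 0.4358, -0.2921, -0.071 ]), [-1.0, -0.5, 0.8, -0.5, 0.4, 0.6, -0.3, 0.7])
(array([ 0.4338, -0.2913, -0.0811]), [-0.4, 1.1, 0.5, 0.7, 0.4, -0.9, -0.6, -1.1])
(array([ 0.4347, -0.2917, -0.0723]), [-0.7, -1.8, 1.2, -1.7, 0.6, -0.4, -0.2, -0.4, -0.8, 2.4, 0.0, 1.8, 0.5, 0.1, -0.6, -0.1])
bar height [ 0.4352 -0.2919  0.0249  0.2867] [ 0.4331 -0.2912  0.    ] [ 0.4343 -0.2916  0.    ]
t29.7 tcp [ 0.4415 -0.2855  0.1626] yaw 1.404 -> d [ 0.0058 -0.0074  0.1506] turn -0.094 | d if turned first [ 0.0064 -0.0068  0.1506] q7 2.06
```

Emit:
shift_gripper:
  ticks:
    - [[0.006, -0.007, 0.02], -0.094]
    - [[0, 0, 0.035], 0]
    - [[0, 0, 0.04], 0]
    - [[0, 0, 0.03], 0]
    - [[0, 0, 0.012], 0]
    - [[0, 0, 0.005], 0]
    - [[0, 0, 0], 0]
    - [[0, 0, 0], 0]
  finger_gap: 0.5

```text
time: 30.7
tcp_pos: [0.4339, -0.294, 0.0216]
tcp_rot: [0.12, 3.137, -0.002]
ft_force: [0.3, -0.5, -0.5]
width: 0.5
grip_force: 0.0
```

```bash
python3 -c "
from h import *
go(.4353,-.2919,.012,1.498)"
```

```text
t30.7 tcp [ 0.4339 -0.294   0.0216] yaw 1.494 -> d [-0.0012  0.0022  0.0096] turn -0.004 | d if turned first [-0.0012  0.0022  0.0096] q7 2.24
```

Emit:
shift_gripper:
  ticks:
    - [[-0.001, 0.002, 0.006], -0.004]
    - [[0, 0, 0.003], 0]
    - [[0, 0, 0], 0]
    - [[0, 0, 0], 0]

```text
time: 31.2
tcp_pos: [0.4341, -0.2915, 0.0114]
tcp_rot: [-0.114, -3.139, 0.0]
ft_force: [0.6, 0.5, 0.0]
width: 0.504
grip_force: 0.0
```

Emit:
shift_gripper:
  ticks:
    - [[0, 0, 0], 0]
    - [[0, 0, 0], 0]
    - [[0, 0, 0], 0]
    - [[0, 0, 0], 0]
    - [[0, 0, 0], 0]
    - [[0, 0, 0], 0]
  finger_gap: 0.0

```text
time: 31.95
tcp_pos: [0.4343, -0.2917, 0.0117]
tcp_rot: [0.114, 3.139, -0.001]
ft_force: [-0.6, -0.3, 3.2]
width: 0.148
grip_force: 60.6
```

```bash
python3 -c "
from h import *
go(.4353,-.2919,.012,1.498);print(r.get_state()['torque'])"
```

```text
t31.9 tcp [ 0.4343 -0.2917  0.0117] yaw 1.498 -> d [-0.001  -0.0001 -0.0003] turn 0.000 | d if turned first [-0.001  -0.0001 -0.0003] q7 2.24
[ 0.00110791  0.00062693 -0.05170454]
```

Emit:
shift_gripper:
  ticks:
    - [[0, 0, -0.03], 0]
    - [[0, 0, -0.05], 0]
    - [[0, 0, -0.055], 0]
    - [[0, 0, 0], 0]

```text
time: 32.45
tcp_pos: [0.4369, -0.2935, 0.1507]
tcp_rot: [0.114, 3.131, -0.007]
ft_force: [-0.5, 0.4, -1.4]
width: 0.151
grip_force: 60.2
```

```bash
python3 -c "
from h import *
go(.5446,-.035,.11,1.397)"
```

```text
t32.5 tcp [ 0.4369 -0.2935  0.1507] yaw 1.498 -> d [-0.0883  0.2659  0.0404] turn 0.101 | d if turned first [-0.061   0.2734  0.0404] q7 2.18
```

Emit:
shift_gripper:
  ticks:
    - [[0, 0, 0], 0.101]
    - [[-0.012, 0.045, 0], 0]
    - [[-0.012, 0.055, 0], 0]
    - [[-0.013, 0.058, 0], 0]
    - [[-0.012, 0.058, 0], 0]
    - [[-0.012, 0.045, 0], 0]
    - [[0, 0.012, 0.01], 0]
    - [[0, 0, 0.01], 0]
    - [[0, 0, 0], 0]
    - [[0, 0, 0], 0]

```text
time: 33.7
tcp_pos: [0.5408, -0.0355, 0.1263]
tcp_rot: [-0.278, -3.129, 0.002]
ft_force: [-0.1, 0.1, -0.4]
width: 0.154
grip_force: 60.1
```

Run:
```python
from h import *
go(.5446,-.035,.0577,1.397)
im=snap("wrist","w11")
cv2.imwrite("pics/w11v.png",cv2.convertScaleAbs(cv2.resize(im,(784,588),interpolation=cv2.INTER_CUBIC),alpha=1.6,beta=10))
```

```text
t33.7 tcp [ 0.5408 -0.0355  0.1263] yaw 1.393 -> d [-0.0037  0.0012  0.0686] turn -0.004 | d if turned first [-0.0037  0.0012  0.0686] q7 1.52
```

View pics/w11v.png

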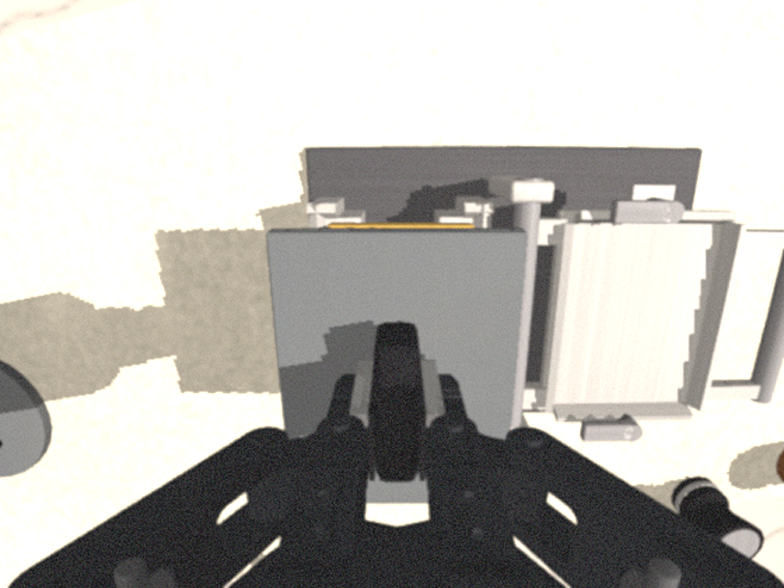

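The cover is held level. Its near roof edge runs from (269,236) to (525,236), and the bar is gripped about its middle.

Run:
```python
from h import *
import pickle;m=pickle.load(open("pics/w11.pkl","rb"))
u=lambda p:(np.array(p)+.5)/1.4-.5
y=np.array([np.cos(1.393),np.sin(1.393)]);x=np.array([-y[1],y[0]])
for p in ((269,236),(525,236)):
  a=tri([(m,u(p))],.1263-.0027)[:2]-[.5408,-.0355];print(a@x,a@y)
```

```text
0.051668336095336456 -0.042101817598998593
0.05165731196825957 0.04151833474760158
```

Emit:
shift_gripper:
  ticks:
    - [[-0.002, 0.0014, 0.015], -0.004]
    - [[0, 0, 0.02], 0]
    - [[0, 0, 0.012], 0]
    - [[0, 0, 0.006], 0]
    - [[0, 0, 0], 0]
    - [[0, 0, 0], 0]
    - [[0, 0, 0], 0]

```text
time: 34.62
tcp_pos: [0.5442, -0.0321, 0.0741]
tcp_rot: [0.266, 3.129, 0.0]
ft_force: [0.1, -0.8, -1.7]
width: 0.147
grip_force: 60.1
```

```bash
python3 -c "
from h import *
go(.5431,-.0347,.0577,1.397)"
```

```text
t34.6 tcp [ 0.5442 -0.0321  0.0741] yaw 1.401 -> d [ 0.0006 -0.0027  0.0164] turn 0.004 | d if turned first [ 0.0006 -0.0027  0.0164] q7 1.54
```

Emit:
shift_gripper:
  ticks:
    - [[0.0006, -0.0026, 0.002], 0.004]
    - [[0, 0, 0.002], 0]
    - [[0, 0, 0], 0]
    - [[0, 0, 0], 0]
    - [[0, 0, 0], 0]

```text
time: 35.25
tcp_pos: [0.5426, -0.0345, 0.0695]
tcp_rot: [0.272, 3.13, 0.0]
ft_force: [-0.5, 0.1, -2.2]
width: 0.152
grip_force: 60.1
```

```bash
python3 -c "
from h import *
go(.5431,-.0347,.0577,1.397)"
```

```text
t35.2 tcp [ 0.5426 -0.0345  0.0695] yaw 1.397 -> d [-0.0005 -0.0001  0.0118] turn 0.000 | d if turned first [-0.0005 -0.0001  0.0118] q7 1.54
```

Emit:
shift_gripper:
  ticks:
    - [[-0.0005, 0, 0.003], 0]
    - [[0, 0, 0.003], 0]
    - [[0, 0, 0.002], 0]
    - [[0, 0, 0.002], 0]
    - [[0, 0, 0], 0]
    - [[0, 0, 0], 0]
    - [[0, 0, 0], 0]

```text
time: 36.12
tcp_pos: [0.5432, -0.0346, 0.0596]
tcp_rot: [0.272, 3.129, 0.0]
ft_force: [-0.3, 0.4, -1.6]
width: 0.147
grip_force: 60.1
```

```bash
python3 -c "
from h import *
go(.5431,-.0347,.0577,1.397);print(r.get_state()['torque'])"
```

```text
t36.1 tcp [ 0.5432 -0.0346  0.0596] yaw 1.397 -> d [ 0.     -0.0001  0.0019] turn 0.000 | d if turned first [ 0.     -0.0001  0.0019] q7 1.55
[ 0.01803656  0.03966422 -0.02132902]
```

Emit:
shift_gripper:
  ticks:
    - [[0, 0, 0.001], 0]
    - [[0, 0, 0.001], 0]
    - [[0, 0, 0.001], 0]
    - [[0, 0, 0], 0]
    - [[0, 0, 0], 0]

```text
time: 36.75
tcp_pos: [0.5432, -0.0346, 0.0578]
tcp_rot: [0.272, 3.129, 0.001]
ft_force: [-2.7, -0.1, 6.9]
width: 0.148
grip_force: 61.4
```

```bash
python3 -c "
from h import *
go(.5431,-.0347,.0577,1.397)"
```

```text
t36.8 tcp [ 0.5432 -0.0346  0.0578] yaw 1.397 -> d [ 0.0001 -0.0001  0.0001] turn 0.000 | d if turned first [ 0.0001 -0.0001  0.0001] q7 1.55
```

Contact came exactly at the home height (6.9 N). I'll release, rise and check.

Emit:
shift_gripper:
  ticks:
    - [[0, 0, 0], 0]
    - [[0, 0, 0], 0]
    - [[0, 0, 0], 0]
    - [[0, 0, -0.02], 0]
    - [[0, 0, -0.05], 0]
    - [[-0.03, 0, -0.05], 0]
    - [[-0.03, 0, -0.03], 0]
    - [[0, 0, 0], 0]
    - [[0, 0, 0], 0]
    - [[0, 0, 0], 0]
  finger_gap: 0.5

```text
time: 38.0
tcp_pos: [0.6004, -0.0446, 0.2046]
tcp_rot: [-0.272, -3.126, -0.0]
ft_force: [0.9, 0.1, -0.2]
width: 0.497
grip_force: 0.0
```

Run:
```python
from h import *
im=snap("wrist","w12");sc=snap("scene","s12");snap("top","t12");print(r.get_state()["time"],r.get_state()["tcp_pos"])
c=crop("pics/s12.png",225,150,150,100,3); d=cv2.convertScaleAbs(cv2.resize(im[20:320,80:480],(450,338)),alpha=1.5,beta=10);c=crop("pics/s12.png",235,165,135,101,3);c=cv2.resize(c,(340,254))
cv=np.zeros((338,795,3),np.uint8);cv[:,:450]=d;cv[:254,455:]=c;cv2.imwrite("pics/f.png",cv)
```

```text
38.15 [ 0.60113287 -0.04475218  0.20550863]
```

View pics/f.png

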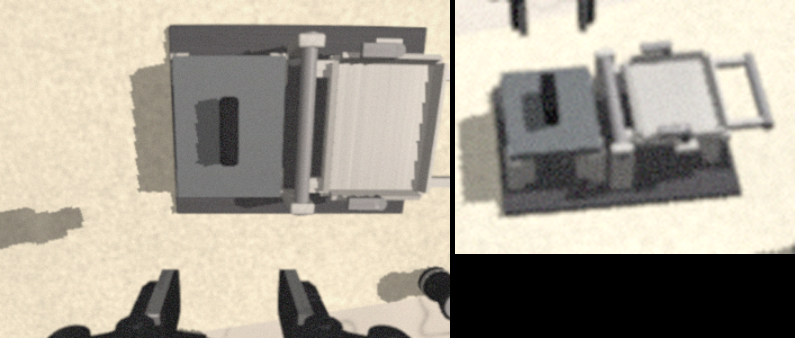

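The cover lies flat and square over the nest, with corners at (170,57), (287,57), (284,196) and (177,196). The flipper is open and the gripper is clear of everything. I'll hand it in.

```bash
python3 -c "
from plant import r
print(r.hand_in())"
```

```text
the job is handed in; nothing more can be done
None
```

The job is handed in at about 38 s: the movement is face-down in the nest, the flipper is swung back open, and the oblong dust cover is over the movement's back, fully home by height, contact force and camera; the other items were not touched, and the verdict was not reported to me.

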